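# Scan the batch label, then hold the mixer's pulse dial at its third click

## Task

Log the batch before mixing it: take the hand scanner out of its cradle, aim its window at the middle of the barcode label on the tub's lid from about 10 cm away, hold it steady there for a second or two, and put the scanner back in its cradle. Then turn the mixer's spring-return pulse dial clockwise past its first two clicks to the third and keep hold of it there, so that the mixer goes on running: finish with the fingers still holding the dial at the third click, for it springs back to off when let go. Leave the tub and everything else on the bench where it stands.

Things in the scene. Friction and masses are not known exactly. Their poses are not given: they have to be found in the camera images.
- scanner: Hand scanner (grey pistol, 0.2 kg). Origin: centre of its head. In its cradle z is up, x level and ahead. Head: 62 mm along the aiming line, 48 mm wide along y (grip it across these two sides from above), 34 mm thick; its top stands 33 mm above the origin. Aiming line: (0.707, 0, -0.707) in its axes, 45 degrees down. Handle: 34 mm wide, 28 thick, 120 long, down and back along (-0.866, 0, -0.5).
- scanner_window (a point): Centre of the scanner's dark window, on the front face of the head, 31 mm from the scanner's origin along the aiming line. Its x axis is the aiming line, out of the window; its y axis is the scanner's y axis.
- cradle: Fixed black desk cradle, 135 x 70 mm: an open trough sloping 30 degrees with rails under the scanner's handle, cheeks with 4 mm of play on either side of it and a stop at the low end. The scanner lifts straight up out of it and is lowered straight down into it. Origin: centre of the base, on the table; x axis level, towards the scanner's head.
- cradle_seat (a point): Where the scanner's origin lies when it rests in the cradle: 60 mm along the cradle's x axis, 102 mm above the table; axes as the seated scanner's. The cradle leaves the head's sides free.
- label (a point): Centre of the barcode label (64 x 44 mm, black bars on white paper) in the middle of the tub's flat lid, 108 mm above the table; z axis up, out of the label.
- tub: White rectangular tub with a grey lid that bears the label, 180 x 166 mm, 107 mm high, loose (up to 1 kg), to be left where it stands. Origin: centre of its underside.
- dial_grip (a point): On the axis of the mixer's black pulse dial, half-way up its grip bar. Bar: 50 mm long, 12 mm thick, from 12.5 mm below this point to 13.5 mm above; under it a round skirt 46 mm across. x: along the bar, turns with the dial. z: the dial's axis, out of the console, 20 degrees from vertical, leaning to the mixer's front. The bowl's lid, 0.30 m high, starts about 80 mm behind the axis.
- dial (a joint): Turn of the pulse dial in rad, clockwise from above: 0 off (start), clicks at 0.4 (first), 0.8 (second), 1.2 (third), stop at about 1.3. A spring turns it back to off from anywhere when let go; turning or holding it takes 0.05 to 0.3 N m, with a hump before each click.
- machine: The table-top mixer, fixed: white base 330 x 240 mm, sloping metal console with the dial at the front (its -x side), behind it a steel bowl 180 mm across with a clear lid, 0.30 m high. Origin: centre of its footprint on the table. The dial's axis meets the console 105 mm in front of the origin.
- bowl: Bystander: loose open steel mixing bowl, 180 mm across, 85 mm high. Origin: centre of its underside.
- jar: Bystander: loose closed glass jar with steel cap, 72 mm across, 115 mm high. Origin: centre of its underside.
- scale: Bystander: loose bench scale, 210 x 240 mm, 66 mm high. Origin: centre of its underside.
Things that resemble listed ones, but are neither listed nor needed, are in the scene too. Leave any green or red look-alike of the scanner alone.

How it is judged:
By the outcome, as a careful person would: the job done as asked, in the order asked, and still so for the second after the job is handed in, while the arm keeps its last pose, push and grip.
It also fails if it takes over 61 s, if anything falls off the work surface, if the arm or the gripper's body presses on something with over 40 N, if the wrist force passes 120 N, or if a joint passes its speed limit or range.

## Robot

A 7-joint arm with a two-finger parallel gripper is mounted at the origin on the work surface. World frame = base frame: x ahead of the robot, y to its left, z up, the work surface at z = 0. Lengths are in m, angles in rad, forces in N, time in s.
With the tool pointing down it reaches from about 0.425 to 0.925 m from the base axis. Payload 6.8 kg.
Tool frame: the origin (TCP) lies on the centre line of the jaws, within the pads' length; the fingertips stand 14 mm ahead of it and the grasp point (between the pads) lies 5 mm behind it (r.nose_length is the distance from the TCP to the fingertips, in m); z points along the fingers, y is the direction in which the jaws open and shut (so a half turn about z gives the same grasp; the last joint's range is limited). The gripper opens to 85 mm and grips with 20 to 120 N. Pads are 22 mm wide; open, the fingers measure 114 mm over their backs; the gripper's body (76 mm by 85 mm) begins 54 mm behind the grasp point. The pads swing forward as they close: fully open they stand 13 mm farther back than shut.
Start: joints at [-1.401, 0.477, 0.022, 1.555, -0.011, 1.109, -0.083], TCP at [0.185, 0.649, 0.245] pointing down, gripper open.
Joint ranges: [-2.96, 2.96], [-0.34, 2.1], [-1.41, 1.46], [0.24, 2.44], [-1.37, 4.51], [0.17, 1.92], [-2.96, 2.96]. Speed limits (rad/s): [2.39, 2.39, 3.14, 3.14, 3.14, 3.14, 3.14].

## Interface

Orientations are given as a rotation vector (axis times angle).
In Python, from bench import r, imaging, look_for, outline_of gives the robot as it stands. The module is installed in compiled form; this text tells all that it offers.
- The arm moves only by the tool carry_out, never from a script. Its arguments are lists of equal length, an entry for each row: "offset": the shift along the tool's x, y, z as a fraction of full scale, a list of three; "turn": the turn, a rotation vector about the tool's x, y, z as a fraction of full scale, a list of three. A call has 1 to 8 rows; each row is the pose to reach, as a shift and turn from the pose commanded when the call began, along the tool's axes at that moment; what a row does not reach only later rows make up. Full scale, the value 1, is 0.5 m for a shift and 1.5 rad for a turn. A row lasts 1/10 s, in which the tool goes at most 50 mm and 8.59 degrees, less where a joint would pass 70% of its speed; a pose out of reach is approached as far as the arm can. A call with a number of a shift or a turn outside -1 to 1 is refused whole. A call with a gripper value outside its range is refused whole. "hand" is the closure, from 0 (fully open) to 1 (shut), set as the call begins (left out, the last holds). The fingers move at their own pace and stop on an object; "force" is the grip in N (left out, the last holds). Time passes only in rows, so rows that repeat a pose let the fingers close. It gives the time, the measured TCP pose, the force and the opening at its end, in the units of the state.
- r.get_obs(): the state, without advancing time (a new reading comes with each control period).
- imaging.grab_frame(name): name is "scene" or "side" or "wrist"; returns a dict with "pixels" (384x512x3 uint8, red, green, blue), "fx", "fy", "cx", "cy" (pixels), "R" (3x3) and "t" (3): a world point X has camera coordinates R X + t. Camera axes: x right, y down, z forward; pixel columns grow to the right and rows downward; lengths in m; the calibration is good to about 2 mm. The wrist camera is an equidistant fisheye: a pixel r from the principal point sees the ray r / f radians off the axis. A picture is of the moment at which its call begins. There is no depth.
- r.hand_in(): hands the job in, once; it reports no verdict.
Trained networks look in the newest picture that a camera, given by its name, has taken for a name from the list of things; names that differ only in an ending like _2 or _b are one class to them, and where a whole thing is asked for, a point or a joint stands for the part that bears it (a point fixed in the world has none). Each returns a list of dicts, best first, with "score" (0 to 1); they miss things now and then, are a little off and sometimes report something else, mostly with a low value. They report only what shows in the picture. A call takes as long as a camera call. They do not tell look-alikes from the thing itself.
- look_for(query, camera): "xyz" ([x, y, z] in m, in the coordinates of the camera as it stood for that picture, good to about 4 mm: the middle of the surface that is visible of it).
- outline_of(query, camera): "region" (384x512 bool, what is visible of it).
The state is a dict: "clock": time; "joints": joint angles; "qvel": joint speeds; "tau": joint torques, N m; "tcp_pos": TCP position; "orientation": TCP orientation; "contact_force": force on the tool from outside, world axes, zero at the start; "moment": the same for the moment, N m; "grip_width": finger opening in m.
Only numpy, scipy, OpenCV 4.12 (cv2) and the standard library are available. Lean on these libraries where they do the work, as an engineer would, in place of code of your own. Each camera call takes 0.05 s, during which the arm holds its last target. There are 200 camera calls.

## Working session

There is one attempt and no reset: what is moved stays moved. The work goes in short steps, Python scripts to look and compute and a tool call to move; the robot and the scene stay as the last step left them, time stands still between calls to the robot, and variables do not carry over. Pictures are saved under pics/ and viewed, about 8 in all and at most 12, crops included, and the job is handed in when it is done.

Besides the shell and the picture viewer there is one more tool, called after "Call:" as name(argument=value, ...), one argument or row to a line, values as JSON. carry_out: Moves the arm, as the interface text tells. Shift numbers are shares of 0.5 m and turn numbers shares of 1.5 rad, none past 1 either way. Its arguments: {"type":"object","properties":{"offset":{"type":"array","items":{"type":"array","items":{"type":"number","minimum":-1,"maximum":1}}},"turn":{"type":"array","items":{"type":"array","items":{"type":"number","minimum":-1,"maximum":1}}},"hand":{"type":"number"},"force":{"type":"number"}},"required":["offset","turn"]}

```bash
mkdir -p pics; cat > h.py <<'E'
import numpy as np, cv2
from scipy.spatial.transform import Rotation as Ro
from bench import r, imaging, look_for, outline_of
def towld(f,p): return np.array(f["R"]).T@(np.array(p)-np.array(f["t"]))
def proj(f,X):
    c=np.array(f["R"])@np.array(X)+np.array(f["t"]); return f["fx"]*c[0]/c[2]+f["cx"], f["fy"]*c[1]/c[2]+f["cy"]
def plane(f,u,v,z):
    d=np.array(f["R"]).T@np.array([(u-f["cx"])/f["fx"],(v-f["cy"])/f["fy"],1]); c=-np.array(f["R"]).T@np.array(f["t"])
    return c+d*(z-c[2])/d[2]
def save(px,n): cv2.imwrite("pics/"+n,cv2.cvtColor(px,cv2.COLOR_RGB2BGR))
E
cat > a.py <<'E'
from h import *
o=r.get_obs(); print(o["tcp_pos"],o["orientation"],o["joints"],o["clock"],o["contact_force"], r.nose_length)
ims=[]
for cam in ["scene","side"]:
    f=imaging.grab_frame(cam); ims.append(f["pixels"])
    print(cam,"cam at",-np.array(f["R"]).T@np.array(f["t"]), f["fx"])
    for q in ["scanner","scanner_window","cradle","label","tub","dial_grip","machine","bowl","jar","scale"]:
        for d in look_for(q,cam)[:4]:
            X=towld(f,d["xyz"]); print(q,round(d["score"],2),X.round(3),np.round(proj(f,X)))
    save(cv2.resize(f["pixels"],(800,600)),cam+"0.png")
E
python3 a.py
```

```text
[0.18496972 0.64857753 0.24433055] [-4.34940971e-01 -3.11121197e+00  2.84879117e-03] [-1.40108693  0.47779876  0.02232971  1.55644161 -0.01150311  1.1092982
 -0.08311531] 0.0 [ 0.27220792  0.20471622 -0.51069188] 0.014
scene cam at [1.06134045 0.9858985  0.93120738] 440.47455944784105
scanner 0.96 [ 0.434 -0.109  0.098] [275. 201.]
scanner 0.85 [ 0.714 -0.49   0.036] [165. 182.]
scanner 0.69 [ 0.217 -0.316  0.031] [297. 176.]
scanner 0.63 [0.335 0.065 0.033] [325. 236.]
scanner_window 0.95 [ 0.438 -0.114  0.095] [273. 201.]
scanner_window 0.78 [0.334 0.061 0.03 ] [325. 236.]
scanner_window 0.78 [ 0.713 -0.489  0.032] [165. 183.]
scanner_window 0.75 [ 0.222 -0.317  0.034] [296. 176.]
label 0.94 [ 0.643 -0.225  0.108] [205. 196.]
tub 0.82 [ 0.643 -0.231  0.104] [204. 196.]
tub 0.66 [ 0.44  -0.111  0.093] [273. 202.]
dial_grip 0.77 [0.563 0.256 0.107] [298. 277.]
dial_grip 0.63 [ 0.643 -0.226  0.11 ] [205. 195.]
dial_grip 0.62 [ 0.676 -0.038  0.051] [218. 242.]
dial_grip 0.5 [ 0.396 -0.35   0.074] [254. 173.]
machine 0.57 [0.59  0.464 0.128] [335. 331.]
machine 0.32 [ 0.643 -0.227  0.11
[... 234 characters left out ...]
194 -0.339  0.034] [155. 264.]
scanner 0.68 [ 0.7   -0.5    0.033] [392. 295.]
scanner 0.63 [ 0.432 -0.137  0.094] [245. 194.]
scanner_window 0.75 [ 0.193 -0.341  0.03 ] [155. 266.]
scanner_window 0.72 [0.342 0.081 0.037] [210. 178.]
scanner_window 0.71 [ 0.7   -0.495  0.027] [390. 296.]
scanner_window 0.67 [0.529 0.344 0.114] [254. 129.]
cradle 0.81 [ 0.39  -0.133  0.024] [231. 215.]
label 0.67 [ 0.621 -0.332  0.106] [334. 225.]
tub 0.86 [ 0.625 -0.332  0.106] [336. 225.]
dial_grip 0.57 [0.553 0.244 0.097] [264. 142.]
machine 0.67 [0.53  0.345 0.116] [254. 128.]
bowl 0.88 [0.688 0.036 0.057] [314. 174.]
jar 0.8 [ 0.38  -0.403  0.076] [237. 262.]
scale 0.85 [ 0.467 -0.606  0.064] [299. 339.]
```

View pics/scene0.png

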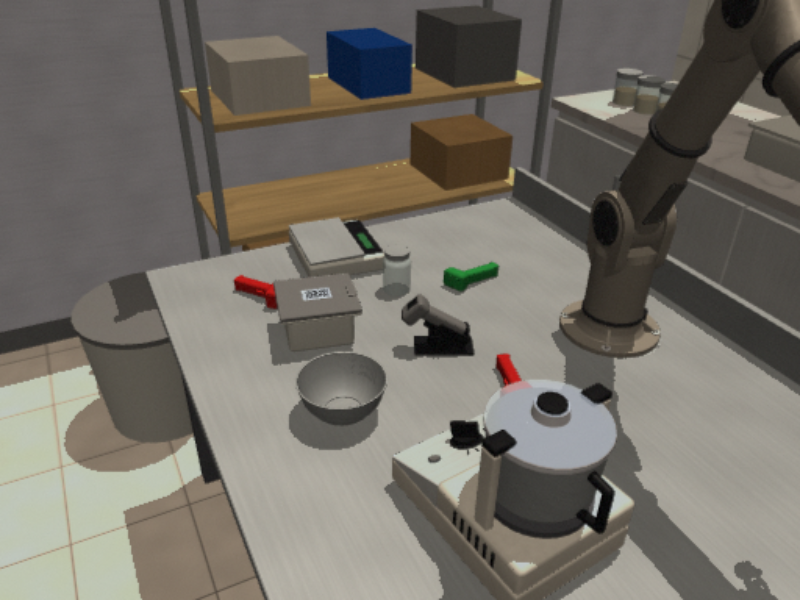

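View pics/side0.png

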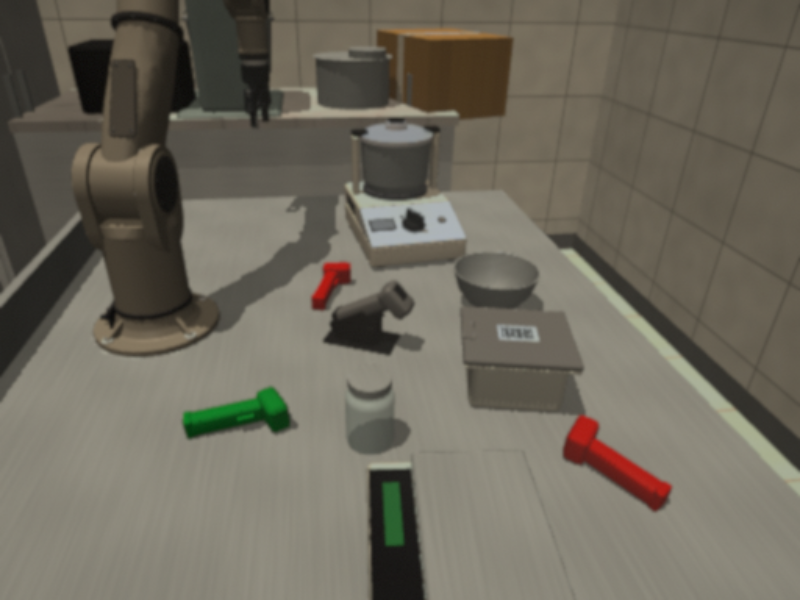

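Scene view (800-px scale): the grey scanner in the black cradle is at (435,320), with a green look-alike at (470,275) and red ones at (258,288) and (508,370). The grey one in the cradle fits the description. The tub with its label is at (316,294) and the dial at (465,433). I'll triangulate these, and estimate yaws from the outlines.

```bash
cat > b.py <<'E'
from h import *
F={c:imaging.grab_frame(c) for c in ["scene","side"]}
def tri(p,q):
    A=[];b=[]
    for f,(u,v) in ((F["scene"],p),(F["side"],q)):
        R=np.array(f["R"]);c=-R.T@np.array(f["t"]);d=R.T@np.array([(u-f["cx"])/f["fx"],(v-f["cy"])/f["fy"],1]);d/=np.linalg.norm(d)
        P=np.eye(3)-np.outer(d,d);A.append(P);b.append(P@c)
    X=np.linalg.solve(sum(A),sum(b)); return X,[np.linalg.norm(A[i]@X-b[i]) for i in (0,1)]
# label from white pixels
for c,(u0,v0) in (("scene",(202,188)),("side",(331,213))):
    g=cv2.cvtColor(F[c]["pixels"],cv2.COLOR_RGB2GRAY); w=g[v0-14:v0+15,u0-20:u0+21]
    m=(w>np.median(w)+40).astype(np.uint8); ys,xs=np.nonzero(m); 
    pts=np.c_[xs+u0-20,ys+v0-14].astype(np.float32); rect=cv2.minAreaRect(pts)
    print(c,"label px",pts.mean(0),rect,len(xs)); F[c]["l"]=rect[0]
    W=np.array([plane(F[c],*p,0.108)[:2] for p in pts]); print(" world",W.mean(0),cv2.minAreaRect(W.astype(np.float32)*1000))
print("label",tri(F["scene"]["l"],F["side"]["l"]))
k=0.64
T=lambda p,q:tri(np.array(p)*k,np.array(q)*k)
print("dial",T((465,427),(413,217)))
print("scanner head",T((414,305),(400,295)))
print("handle end",T((466,330),(336,318)))
for c in F:
    d=look_for("scanner",c); 
    for e in outline_of("scanner",c)[:4]:
        ys,xs=np.nonzero(e["region"]); print(c,"outline",e["score"],xs.mean(),ys.mean(),xs.min(),xs.max(),ys.min(),ys.max())
# machine base corners scene: left corner, front... top view at z guess
a=cv2.resize(F["scene"]["pixels"][170:350,200:400],None,fx=2.6,fy=2.6,interpolation=cv2.INTER_CUBIC)
b=cv2.resize(F["side"]["pixels"][110:250,180:380],(a.shape[1]//2+20,int(140*(a.shape[1]//2+20)/200)),interpolation=cv2.INTER_CUBIC)
o=np.zeros((max(a.shape[0],b.shape[0]),a.shape[1]+b.shape[1],3),np.uint8);o[:a.shape[0],:a.shape[1]]=a;o[:b.shape[0],a.shape[1]:]=b
save(o,"crop1.png");print(o.shape)
E
python3 b.py
```

```text
scene label px [201.86441 187.69492] ((195.7217254638672, 186.0019073486328), (31.083452224731445, 10.540410041809082), 14.534454345703125) 59
 world [ 0.63417551 -0.27969541] ((636.7053833007812, -318.00201416015625), (65.66765594482422, 129.25375366210938), 3.6021153926849365)
side label px [332.81482 213.69136] ((330.9979553222656, 213.04534912109375), (26.336444854736328, 8.990716934204102), 2.602562189102173) 81
 world [ 0.63435372 -0.28579929] ((631.2744750976562, -281.86810302734375), (42.78257369995117, 62.92826461791992), 77.67247772216797)
label (array([ 0.64063975, -0.28952371,  0.11082487]), [np.float64(0.011867899706225237), np.float64(0.011867899706225371)])
dial (array([0.55424441, 0.24470233, 0.10751186]), [np.float64(0.0011719771020187013), np.float64(0.0011719771020187227)])
scanner head (array([ 0.4595735 , -0.13743323,  0.1100393 ]), [np.float64(0.00232711382547308), np.float64(0.0023271138254730254)])
handle end (array([ 0.34749032, -0.08942985,  0.04011569]), [np.float64(0.00027352889395609875), np.float64(0.0002735288939560466)])
scene outline 0.79 299.0238805970149 176.63880597014926 284 318 169 186
scene outline 0.78 164.3840830449827 185.25259515570934 150 176 177 197
scene outline 0.76 275.23553719008265 201.47107438016528 257 299 189 213
scene outline 0.53 202.95724137931035 198.1751724137931 175 230 175 223
side outline 0.8 211.37203791469193 180.75829383886256 199 224 168 198
side outline 0.78 242.47832369942196 194.07947976878611 212 264 180 204
side outline 0.64 392.0178940123882 296.8045423262216 360 428 267 326
side outline 0.56 153.15426781519184 265.11433046202035 117 185 247 280
(468, 800, 3)
```

View pics/crop1.png

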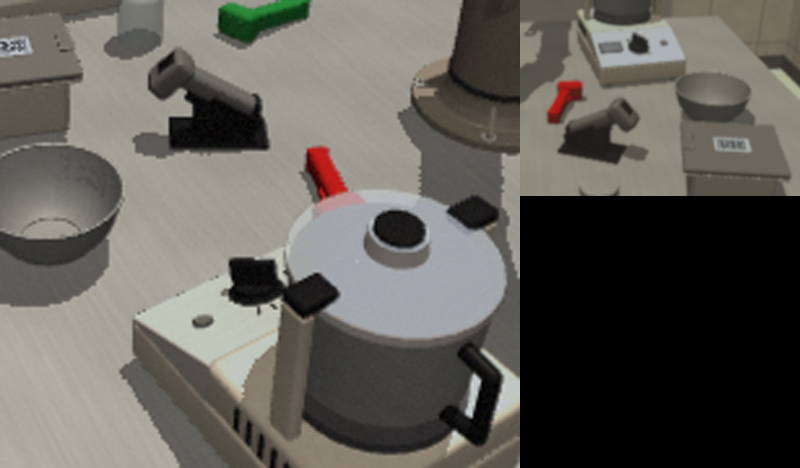

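The enlarged crop confirms a grey pistol in a black cradle: head at about (170,75) and handle down to (255,105). Yaw is about -23°. I'll write a move calculator, then go and look from above.

```bash
cat >> h.py <<'E'
def down(phi,tilt=None):
    """tool y at azimuth phi (deg), z down; tilt: extra world rotvec (deg)"""
    p=np.radians(phi); R=np.array([[-np.sin(p),np.cos(p),0],[np.cos(p),np.sin(p),0],[0,0,-1]]).T
    return R if tilt is None else Ro.from_rotvec(np.radians(tilt)).as_matrix()@R
def go(pos,R,frm=None):
    o=r.get_obs()
    p0,R0=(np.array(o["tcp_pos"]),Ro.from_rotvec(o["orientation"]).as_matrix()) if frm is None else frm
    d=R0.T@(np.array(pos)-p0); t=Ro.from_matrix(R0.T@R).as_rotvec()
    print("offset",(d/.5).round(4).tolist(),"turn",(t/1.5).round(4).tolist(),"rows",round(max(np.linalg.norm(d)/.05,np.linalg.norm(np.degrees(t))/8.59),1))
E
python3 -c "
from h import *
R1=down(67)
go((.3,.35,.45),R1); go((.42,-.03,.38),R1,((.3,.35,.45),R1))"
```

```text
offset [-0.385, -0.5123, -0.4094] turn [0.0001, -0.0, 0.0824] rows 7.6
offset [-0.5179, -0.6058, 0.14] turn [0.0, 0.0, 0.0] rows 8.1
```

Call:
carry_out(
  offset=[
    [0, 0, -0.1],
    [-0.05, -0.1, -0.3],
    [-0.385, -0.512, -0.41],
    [-0.385, -0.512, -0.41],
    [-0.385, -0.512, -0.41],
    [-0.385, -0.512, -0.41],
    [-0.385, -0.512, -0.41],
    [-0.385, -0.512, -0.41],
  ],
  turn=[
    [0, 0, 0.082],
    [0, 0, 0.082],
    [0, 0, 0.082],
    [0, 0, 0.082],
    [0, 0, 0.082],
    [0, 0, 0.082],
    [0, 0, 0.082],
    [0, 0, 0.082],
  ],
  hand=0,
)

```text
clock: 2.2
tcp_pos: [0.2947, 0.3625, 0.4454]
orientation: [-0.626, -3.079, -0.001]
contact_force: [1.6, -0.1, 0.6]
grip_width: 0.0855
```

Call:
carry_out(
  offset=[
    [-0.518, -0.606, 0.14],
    [-0.518, -0.606, 0.14],
    [-0.518, -0.606, 0.14],
    [-0.518, -0.606, 0.14],
    [-0.518, -0.606, 0.14],
    [-0.518, -0.606, 0.14],
    [-0.518, -0.606, 0.14],
    [-0.518, -0.606, 0.14],
  ],
  turn=[
    [0, 0, 0],
    [0, 0, 0],
    [0, 0, 0],
    [0, 0, 0],
    [0, 0, 0],
    [0, 0, 0],
    [0, 0, 0],
    [0, 0, 0],
  ],
)

```text
clock: 3.0
tcp_pos: [0.4132, -0.0133, 0.3753]
orientation: [0.625, 3.078, 0.002]
contact_force: [0.4, 0.6, -0.1]
grip_width: 0.0855
```

```bash
cat > c.py <<'E'
from h import *
import sys
o=r.get_obs(); print(np.round(o["tcp_pos"],4),np.round(o["orientation"],4),np.round(o["joints"],2),o["clock"],np.round(o["contact_force"],1))
f=imaging.grab_frame("wrist"); R=np.array(f["R"]); print("cam",-R.T@np.array(f["t"]),"axis",R[2],f["fx"],f["cx"],f["cy"])
np.savez("w.npz",R=R,t=f["t"],px=f["pixels"],fx=f["fx"],cx=f["cx"],cy=f["cy"])
for q in ["scanner","scanner_window","cradle","label","dial_grip"]:
    for d in look_for(q,"wrist")[:4]: print(q,round(d["score"],2),towld(f,d["xyz"]).round(3))
save(cv2.resize(f["pixels"],(800,600),interpolation=cv2.INTER_CUBIC),sys.argv[1])
E
python3 c.py wrist1.png
```

```text
[ 0.4132 -0.0133  0.3753] [6.2530e-01 3.0779e+00 2.4000e-03] [-0.88 -0.17  0.68  1.98  0.11  1.29  0.93] 3.0 [ 0.4  0.6 -0.1]
cam [0.33696028 0.01891614 0.50439718] axis [ 0.29360895 -0.12330475 -0.94793973] 297.3186396354542 254.0739187073201 188.1201072355172
scanner 0.88 [ 0.417 -0.106  0.102]
scanner 0.86 [ 0.204 -0.315  0.03 ]
scanner 0.62 [0.346 0.098 0.038]
scanner 0.45 [ 0.725 -0.522  0.036]
scanner_window 0.94 [ 0.204 -0.316  0.036]
scanner_window 0.81 [0.34  0.099 0.038]
scanner_window 0.77 [ 0.42  -0.109  0.097]
scanner_window 0.69 [ 0.728 -0.526  0.038]
cradle 0.96 [ 0.387 -0.093  0.011]
label 0.77 [ 0.613 -0.225  0.102]
dial_grip 0.92 [0.55  0.247 0.108]
```

View image.

View pics/wrist1.png

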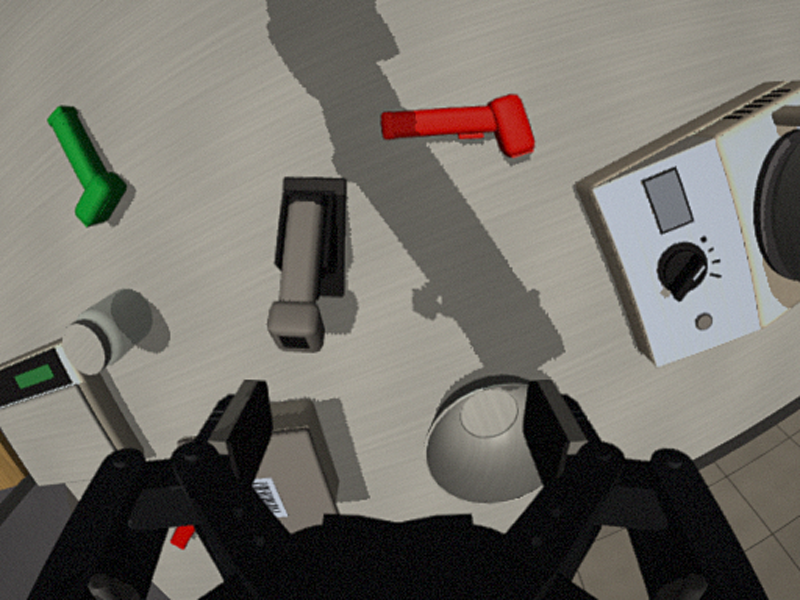

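The wrist view shows the scanner from above: head at (297,325), handle back to (305,200), cradle around it. The label is at (268,497) and the dial at (683,268), with its bar running roughly (703,258) to (680,297). A dark patch at (295,341) on the head makes me want to check the geometry. I'll fit the given model to the outlines in all three cameras.

```bash
cat >> h.py <<'E'
def project(f,X,fish):
    C=np.atleast_2d(X)@np.array(f["R"]).T+np.array(f["t"])
    if fish:
        n=np.hypot(C[:,0],C[:,1]); k=np.arctan2(n,C[:,2])/n
        return np.c_[f["fx"]*C[:,0]*k+f["cx"],f["fy"]*C[:,1]*k+f["cy"]]
    return np.c_[f["fx"]*C[:,0]/C[:,2]+f["cx"],f["fy"]*C[:,1]/C[:,2]+f["cy"]]
def ray(f,u,v,fish):
    p=np.array([(u-f["cx"])/f["fx"],(v-f["cy"])/f["fy"]]); n=np.linalg.norm(p)
    d=np.r_[p/n*np.sin(n),np.cos(n)] if fish else np.r_[p,1.]
    R=np.array(f["R"]); return -R.T@np.array(f["t"]),R.T@d
def onz(f,u,v,z,fish):
    c,d=ray(f,u,v,fish); return c+d*(z-c[2])/d[2]
def boxpts(c,ax,h): 
    s=np.array([[i,j,k] for i in(-1,1) for j in(-1,1) for k in(-1,1)]); return c+(s*h)@ax
E
cat > d.py <<'E'
from h import *
from scipy.optimize import minimize
s=.5**.5; c3=.75**.5
def model(sg):
    a=np.array([s,0,-s*sg]);n=np.array([s*sg,0,s]);hd=np.array([-c3,0,-.5]);hn=np.array([-.5,0,c3]);y=np.array([0,1,0])
    return boxpts(np.zeros(3),np.array([a,y,n]),np.array([.031,.024,.017])),boxpts(hd*.07,np.array([hd,y,hn]),np.array([.06,.017,.014]))
V=[]
for c in ["wrist","scene","side"]:
    f=imaging.grab_frame(c); g=[e for e in look_for("scanner",c)]
    best=None
    for e in outline_of("scanner",c):
        m=e["region"];ys,xs=np.nonzero(m)
        tgt=project(f,[[.415,-.11,.09]],c=="wrist")[0]
        dd=np.hypot(xs.mean()-tgt[0],ys.mean()-tgt[1])
        if best is None or dd<best[0]: best=(dd,m)
    print(c,best[0],best[1].sum()); V.append((f,best[1],c=="wrist"))
def masks(p,sg,f,fish):
    Rz=Ro.from_euler("z",p[2]).as_matrix(); m=np.zeros((384*4,512*4),np.uint8)
    for P in model(sg):
        q=project(f,P@Rz.T+np.array([p[0],p[1],.102]),fish); cv2.fillConvexPoly(m,cv2.convexHull((q*4+2).astype(np.int32)),1)
    return cv2.resize(m.astype(np.float32),(512,384),interpolation=cv2.INTER_AREA)
def cost(p,sg):
    t=[]
    for f,M,fi in V:
        m=masks(p,sg,f,fi); t.append(np.minimum(m,M).sum()/np.maximum(m,M).sum())
    cost.t=t; return -t[0]-.5*t[1]-.5*t[2]
for sg in(1,-1):
    rr=minimize(cost,[.44,-.117,-.4],args=(sg,),method="Nelder-Mead",options=dict(initial_simplex=[[.44,-.117,-.4],[.455,-.117,-.4],[.44,-.102,-.4],[.44,-.117,-.25]],xatol=3e-4,fatol=1e-4))
    cost(rr.x,sg);print(sg,rr.x.round(4),np.degrees(rr.x[2]),rr.fun,np.round(cost.t,2)); 
    if sg==1: X=rr.x
f=V[0][0]; u,v=project(f,[[X[0],X[1],.1]],True)[0].astype(int); z=8
def crop(f,fish,u,v,w,h):
    im=cv2.resize(f["pixels"][v-h:v+h,u-w:u+w],None,fx=z,fy=z,interpolation=cv2.INTER_CUBIC)
    Rz=Ro.from_euler("z",X[2]).as_matrix()
    for P in model(1):
        q=(project(f,P@Rz.T+np.array([X[0],X[1],.102]),fish)-[u-w,v-h]+.5)*z
        for i in range(8):
            for j in range(i):
                if bin(i^j).count("1")==1: cv2.line(im,tuple(q[i].astype(int)),tuple(q[j].astype(int)),(255,255,0),1)
    return im
a=crop(f,True,u,v-15,25,50-15+0); b=crop(V[1][0],False,*project(V[1][0],[[X[0],X[1],.1]],False)[0].astype(int),25,35)
save(np.hstack([a,b]),"fit1.png")
E
python3 d.py
```

```text
wrist 3.1081149062581983 2596
scene 3.283056540701213 507
side 5.680447125148966 646
1 [ 0.4516 -0.1345 -0.4471] -25.61799907974081 -1.600426197052002 [0.87 0.75 0.72]
-1 [ 0.4488 -0.132  -0.4312] -24.707505524680208 -1.4379141330718994 [0.8  0.67 0.6 ]
```

View pics/fit1.png

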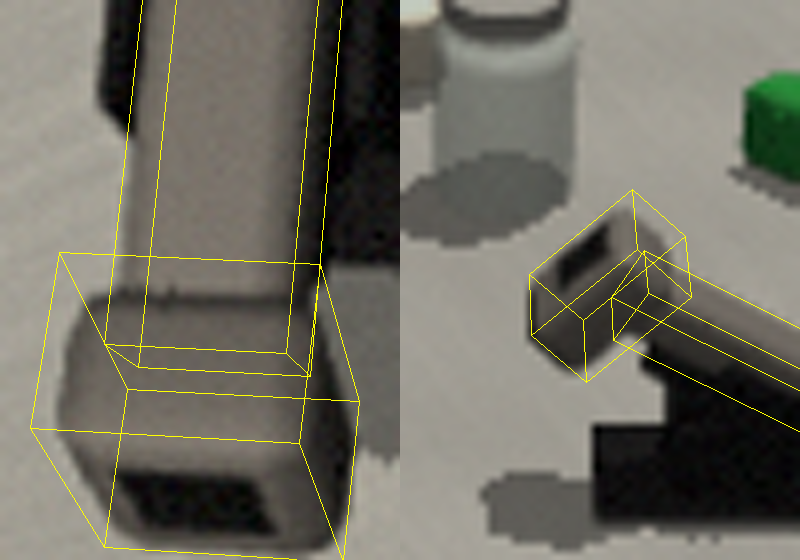

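The aim-down model fits best in all three cameras (wrist IoU 0.87), giving an origin of about (0.452,-0.1345) and a yaw of about -25.6°. The dark patch sits on the upper face of the head, not the described front face, so I'll check that once the scanner is in hand. Next I'll move to a pre-grasp above it and refit from close.

```bash
python3 -c "
from h import *
go((.4516,-.1345,.22),down(64.4))"
```

```text
offset [-0.1674, -0.1977, 0.3106] turn [-0.0, -0.0, 0.031] rows 4.0
```

Call:
carry_out(
  offset=[
    [-0.167, -0.198, 0.31],
    [-0.167, -0.198, 0.31],
    [-0.167, -0.198, 0.31],
    [-0.167, -0.198, 0.31],
    [-0.167, -0.198, 0.31],
    [-0.167, -0.198, 0.31],
  ],
  turn=[
    [0, 0, 0.031],
    [0, 0, 0.031],
    [0, 0, 0.031],
    [0, 0, 0.031],
    [0, 0, 0.031],
    [0, 0, 0.031],
  ],
)

```text
clock: 4.35
tcp_pos: [0.4506, -0.1357, 0.2192]
orientation: [-0.7, -3.059, 0.005]
contact_force: [-0.6, -0.7, 0.4]
grip_width: 0.0857
```

```bash
sed -i 's/a=crop(f,True,u,v-15,25,50-15+0)/z=4;a=crop(f,True,u,min(v-20,314),55,70)/; s/,25,35)$/,45,70)/' d.py; sed -i 's/"fit1/"fit2/' d.py; python3 -c "
from h import *
o=r.get_obs();print(o['tcp_pos'],o['orientation'],o['clock'],o['joints'])"; python3 d.py
```

```text
[ 0.45064593 -0.13568657  0.21920158] [-0.70028112 -3.05918553  0.00510733] 4.35 [-0.65144714  0.23961322  0.95078988  2.09797463 -0.24086275  0.91990979
  1.55464175]
wrist 9.508434467029726 7183
scene 3.3217380898303146 468
side 7.232452541821096 560
1 [ 0.4529 -0.133  -0.4375] -25.065852912206292 -1.6016802787780762 [0.92 0.72 0.64]
-1 [ 0.4492 -0.1311 -0.4366] -25.017723786751745 -1.453403353691101 [0.87 0.65 0.52]
```

View pics/fit2.png

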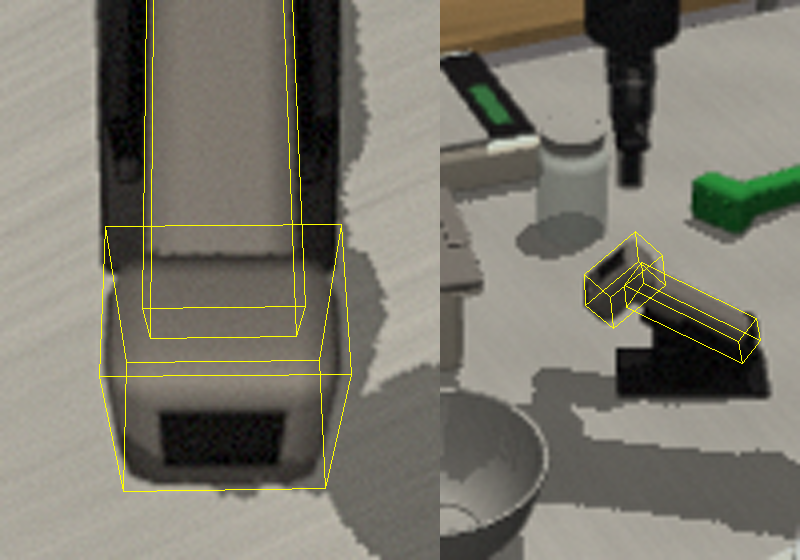

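The close view is well centred: the model outline and the head agree to about 2 mm. The dark patch at (222,438) is on the upper face. Descending to grasp.

```bash
python3 -c "
from h import *
go((.4525,-.1335,.1),down(65))"
```

```text
offset [-0.0005, 0.0013, 0.2421] turn [0.0014, 0.0008, -0.0065] rows 2.4
```

Call:
carry_out(
  offset=[
    [0, 0.001, 0.1],
    [0, 0.001, 0.17],
    [0, 0.001, 0.242],
    [0, 0.001, 0.242],
    [0, 0.001, 0.242],
  ],
  turn=[
    [0, 0, -0.006],
    [0, 0, -0.006],
    [0, 0, -0.006],
    [0, 0, -0.006],
    [0, 0, -0.006],
  ],
)

```text
clock: 5.3
tcp_pos: [0.4516, -0.1346, 0.0999]
orientation: [-0.684, -3.066, 0.0]
contact_force: [0.4, -0.8, 0.5]
grip_width: 0.0854
```

Call:
carry_out(
  offset=[
    [0, 0, 0],
    [0, 0, 0],
    [0, 0, 0],
    [0, 0, 0],
    [0, 0, 0],
    [0, 0, 0],
    [0, 0, 0],
    [0, 0, 0],
  ],
  turn=[
    [0, 0, 0],
    [0, 0, 0],
    [0, 0, 0],
    [0, 0, 0],
    [0, 0, 0],
    [0, 0, 0],
    [0, 0, 0],
    [0, 0, 0],
  ],
  hand=1,
  force=50,
)

```text
clock: 6.1
tcp_pos: [0.4527, -0.1342, 0.1007]
orientation: [0.682, 3.064, 0.002]
contact_force: [-1.4, 1.1, 9.6]
grip_width: 0.0477
```

Gripped at 47.7 mm, matching the 48 mm head. Lifting straight up.

Call:
carry_out(
  offset=[
    [0, 0, -0.03],
    [0, 0, -0.1],
    [0, 0, -0.2],
    [0, 0, -0.3],
    [0, 0, -0.4],
    [0, 0, -0.4],
    [0, 0, -0.4],
    [0, 0, -0.4],
  ],
  turn=[
    [0, 0, 0],
    [0, 0, 0],
    [0, 0, 0],
    [0, 0, 0],
    [0, 0, 0],
    [0, 0, 0],
    [0, 0, 0],
    [0, 0, 0],
  ],
)

```text
clock: 6.9
tcp_pos: [0.4504, -0.1338, 0.298]
orientation: [-0.682, -3.064, -0.0]
contact_force: [-0.1, 0.4, -2.6]
grip_width: 0.0475
```

```bash
cat > e.py <<'E'
from h import *
d=np.load("w.npz"); W={k:d[k] for k in d.files}; W["fy"]=W["fx"]; W["pixels"]=W["px"]
fr={"wrist1":(W,True)}
for c in ["scene","side","wrist"]: fr[c]=(imaging.grab_frame(c),c=="wrist")
L=np.array([.634,-.283,.108]); tiles=[]
for n,(f,fi) in fr.items():
    # warp the lid plane z=.108 to a metric top view (0.5 mm/px), 160x160 mm
    xs=np.linspace(-.1,.1,300); gx,gy=np.meshgrid(L[0]+xs,L[1]-xs); 
    q=project(f,np.c_[gx.ravel(),gy.ravel(),np.full(gx.size,.108)],fi).astype(np.float32)
    im=cv2.remap(f["pixels"],q[:,0].reshape(300,300),q[:,1].reshape(300,300),cv2.INTER_CUBIC); 
    cv2.putText(im,n,(5,15),0,.5,(255,0,0)); cv2.circle(im,(150,150),2,(255,0,0),-1); tiles.append(im)
f,fi=fr["scene"];u,v=project(f,[r.get_obs()["tcp_pos"]],fi)[0].astype(int); s=cv2.resize(f["pixels"][v-30:v+30,u-30:u+30],(300,300),interpolation=cv2.INTER_CUBIC)
s2,fi=fr["side"];u,v=project(s2,[r.get_obs()["tcp_pos"]],fi)[0].astype(int); s2=cv2.resize(s2["pixels"][v-30:v+30,u-30:u+30],(300,300),interpolation=cv2.INTER_CUBIC)
save(cv2.resize(np.vstack([np.hstack(tiles[:3]),np.hstack([tiles[3],s,s2])]),(798,532)),"lab.png")
E
python3 e.py
```

```text
(no output)
```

View pics/lab.png

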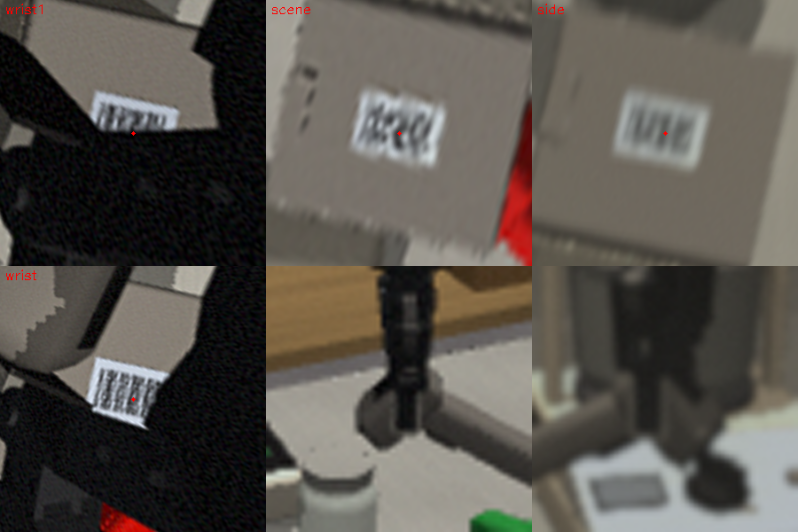

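Rectified lid tiles put the label centre a few mm off my guess, and scene, side and wrist agree within about 2 mm: (0.631,-0.2795). The scanner is held level as gripped. Now working out the aiming pose, tilted 25° further so the line meets the label at about 20° from its normal.

```bash
cat > g.py <<'E'
from h import *
L=np.array([.631,-.2795,.108]); RS=Ro.from_euler("ZY",[-25,25],degrees=True).as_matrix()
aim=RS@np.array([.5**.5,0,-.5**.5]); RT=RS@np.diag([-1,1,-1]); O=L-.131*aim; P=O+RT@np.array([0,0,.0013])
print(aim,O,P,r.get_obs()["clock"]); go(P,RT)
o=r.get_obs();R=Ro.from_rotvec(o["orientation"]).as_matrix();a=R@np.diag([-1,1,-1])@np.array([.5**.5,0,-.5**.5]);w=np.array(o["tcp_pos"])+R@[0,0,-.0013]+.031*a
h=w+a*(w[2]-.108)/-a[2]; print("hit",h-L,"dist",np.linalg.norm(h-w), o["joints"])
E
python3 g.py
```

```text
[ 0.30997552 -0.14454396 -0.93969262] [ 0.59039321 -0.26056474  0.23109973] [ 0.58989528 -0.26033255  0.22992153] 7.05
offset [-0.3598, -0.1096, 0.1352] turn [-0.001, 0.2892, -0.0019] rows 4.0
hit [-8.40937280e-03  6.40681276e-02 -1.38777878e-17] dist 0.23869664896304557 [-0.80452891  0.09396754  1.05127478  2.00564974 -0.09013621  1.09369281
  1.41856986]
```

Call:
carry_out(
  offset=[
    [-0.08, -0.025, 0.02],
    [-0.16, -0.05, 0.05],
    [-0.24, -0.075, 0.09],
    [-0.3, -0.09, 0.12],
    [-0.36, -0.11, 0.135],
    [-0.36, -0.11, 0.135],
    [-0.36, -0.11, 0.135],
    [-0.36, -0.11, 0.135],
  ],
  turn=[
    [0, 0.07, 0],
    [0, 0.14, 0],
    [0, 0.21, 0],
    [0, 0.25, 0],
    [0, 0.289, 0],
    [0, 0.289, 0],
    [0, 0.289, 0],
    [0, 0.289, 0],
  ],
)

```text
clock: 7.85
tcp_pos: [0.5906, -0.2605, 0.2318]
orientation: [-0.592, -2.65, -0.13]
contact_force: [0.4, 0.2, -2.8]
grip_width: 0.0476
```

```bash
python3 g.py; cat > k.py <<'E'
from h import *
o=r.get_obs();RT=Ro.from_rotvec(o["orientation"]).as_matrix()@np.diag([-1,1,-1]); O=np.array(o["tcp_pos"])+RT@[0,0,.0013]
s=.5**.5;c3=.75**.5;a=np.array([s,0,-s]);n=np.array([s,0,s]);hd=np.array([-c3,0,-.5]);hn=np.array([-.5,0,c3]);y=np.array([0,1.,0])
M=[boxpts(np.zeros(3),np.array([a,y,n]),np.array([.031,.024,.017])),boxpts(hd*.07,np.array([hd,y,hn]),np.array([.06,.017,.014]))]
t=[]
for c,w in(("scene",35),("side",35)):
    f=imaging.grab_frame(c); u,v=project(f,[O-[0.02,-.01,.05]],False)[0].astype(int); u0=max(0,u-w);v0=max(0,v-w)
    im=cv2.resize(f["pixels"][v0:v0+2*w,u0:u0+2*w],(400,400),interpolation=cv2.INTER_CUBIC);z=400/(2*w)
    for P in M:
        q=(project(f,P@RT.T+O,False)-[u0,v0]+.5)*z
        for i in range(8):
            for j in range(i):
                if bin(i^j).count("1")==1: cv2.line(im,tuple(q[i].astype(int)),tuple(q[j].astype(int)),(255,255,0),1)
    l=(project(f,np.array([O+RT@a*.031,O+RT@a*.131]),False)-[u0,v0]+.5)*z
    cv2.line(im,tuple(l[0].astype(int)),tuple(l[1].astype(int)),(255,0,0),1); t.append(im)
save(np.hstack(t),"aim.png")
E
python3 k.py
```

```text
[ 0.30997552 -0.14454396 -0.93969262] [ 0.59039321 -0.26056474  0.23109973] [ 0.58989528 -0.26033255  0.22992153] 7.85
offset [-0.0003, -0.0002, 0.004] turn [0.0008, 0.0017, -0.0017] rows 0.0
hit [ 0.00154035 -0.00076137  0.        ] dist 0.10210824233070935 [-0.11974487  0.8350126   0.85579877  1.34423289 -0.49511673  1.65415753
  1.88514686]
```

View pics/aim.png

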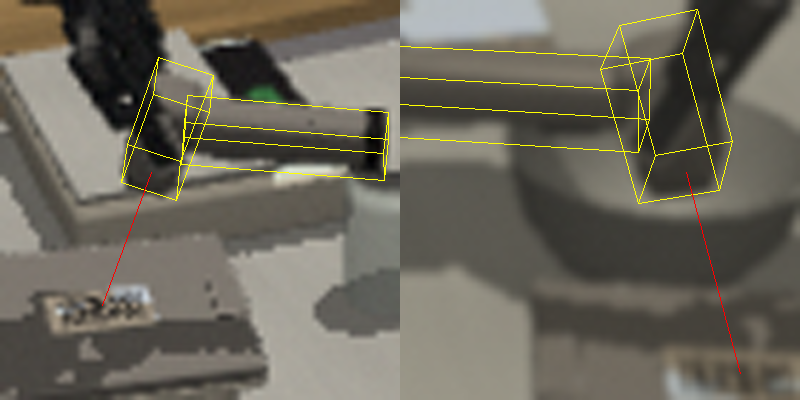

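The model outline matches the held scanner in both views, and the aim line ends at the label's middle (scene (103,303), side (740,375)). Holding still for 2.4 s.

Call:
carry_out(
  offset=[
    [0, 0, 0.004],
    [0, 0, 0.004],
    [0, 0, 0.004],
    [0, 0, 0.004],
    [0, 0, 0.004],
    [0, 0, 0.004],
    [0, 0, 0.004],
    [0, 0, 0.004],
  ],
  turn=[
    [0, 0, 0],
    [0, 0, 0],
    [0, 0, 0],
    [0, 0, 0],
    [0, 0, 0],
    [0, 0, 0],
    [0, 0, 0],
    [0, 0, 0],
  ],
)

```text
clock: 8.75
tcp_pos: [0.5904, -0.2602, 0.2299]
orientation: [-0.59, -2.65, -0.13]
contact_force: [0.9, 0.2, -2.0]
grip_width: 0.0473
```

Call:
carry_out(
  offset=[
    [0, 0, 0],
    [0, 0, 0],
    [0, 0, 0],
    [0, 0, 0],
    [0, 0, 0],
    [0, 0, 0],
    [0, 0, 0],
    [0, 0, 0],
  ],
  turn=[
    [0, 0, 0],
    [0, 0, 0],
    [0, 0, 0],
    [0, 0, 0],
    [0, 0, 0],
    [0, 0, 0],
    [0, 0, 0],
    [0, 0, 0],
  ],
)

```text
clock: 9.55
tcp_pos: [0.5904, -0.2602, 0.2299]
orientation: [-0.59, -2.651, -0.13]
contact_force: [-1.2, 0.0, -2.2]
grip_width: 0.0469
```

Call:
carry_out(
  offset=[
    [0, 0, 0],
    [0, 0, 0],
    [0, 0, 0],
    [0, 0, 0],
    [0, 0, 0],
    [0, 0, 0],
    [0, 0, 0],
    [0, 0, 0],
  ],
  turn=[
    [0, 0, 0],
    [0, 0, 0],
    [0, 0, 0],
    [0, 0, 0],
    [0, 0, 0],
    [0, 0, 0],
    [0, 0, 0],
    [0, 0, 0],
  ],
)

```text
clock: 10.35
tcp_pos: [0.5904, -0.2602, 0.2299]
orientation: [-0.59, -2.651, -0.13]
contact_force: [0.1, -0.4, -1.2]
grip_width: 0.0473
```

```bash
python3 g.py; python3 -c "
from h import *
go((.4520,-.1342,.3),Ro.from_rotvec([-.683,-3.065,0]).as_matrix())"
```

```text
[ 0.30997552 -0.14454396 -0.93969262] [ 0.59039321 -0.26056474  0.23109973] [ 0.58989528 -0.26033255  0.22992153] 10.35
offset [0.0007, -0.0008, 0.0004] turn [0.0006, 0.0018, -0.0012] rows 0.0
hit [ 8.66751330e-04 -8.14626522e-05  0.00000000e+00] dist 0.1001636012222852 [-0.12047818  0.83590799  0.85490195  1.34689946 -0.49552906  1.65052798
  1.88595482]
offset [0.3834, 0.1106, 0.0231] turn [0.0002, -0.2881, 0.0002] rows 4.0
```

Call:
carry_out(
  offset=[
    [0.06, 0.02, -0.03],
    [0.14, 0.045, -0.04],
    [0.22, 0.07, -0.03],
    [0.3, 0.09, 0],
    [0.383, 0.111, 0.023],
    [0.383, 0.111, 0.023],
    [0.383, 0.111, 0.023],
    [0.383, 0.111, 0.023],
  ],
  turn=[
    [0, -0.05, 0],
    [0, -0.11, 0],
    [0, -0.18, 0],
    [0, -0.24, 0],
    [0, -0.288, 0],
    [0, -0.288, 0],
    [0, -0.288, 0],
    [0, -0.288, 0],
  ],
)

```text
clock: 11.15
tcp_pos: [0.4523, -0.1333, 0.3003]
orientation: [-0.679, -3.066, -0.005]
contact_force: [0.2, 1.0, -2.9]
grip_width: 0.0473
```

Call:
carry_out(
  offset=[
    [0, 0, 0],
    [0, 0, 0],
    [0, 0, 0],
  ],
  turn=[
    [0, 0, 0],
    [0, 0, 0],
    [0, 0, 0],
  ],
)

```text
clock: 11.45
tcp_pos: [0.4525, -0.1354, 0.3]
orientation: [-0.686, -3.064, 0.003]
contact_force: [-0.2, -0.7, -1.7]
grip_width: 0.0481
```

```bash
python3 -c "
from h import *
R=Ro.from_rotvec([-.683,-3.065,0]).as_matrix()
o=r.get_obs();print(o['tcp_pos'],o['orientation'],o['clock']);go((.4524,-.1342,.104),R);go((.4524,-.1342,.17),R)"
```

```text
[ 0.45253442 -0.135396    0.30002151] [-6.86398283e-01 -3.06406688e+00  2.96008715e-03] 11.45
offset [0.0008, 0.0029, 0.392] turn [-0.0013, 0.0002, -0.0015] rows 3.9
offset [0.001, 0.0026, 0.26] turn [-0.0013, 0.0002, -0.0015] rows 2.6
```

Call:
carry_out(
  offset=[
    [0, 0.002, 0.09],
    [0, 0.002, 0.18],
    [0, 0.002, 0.25],
    [0, 0.002, 0.3],
    [0, 0.002, 0.34],
    [0, 0.002, 0.37],
    [0, 0.002, 0.38],
    [0, 0.002, 0.38],
  ],
  turn=[
    [0, 0, 0],
    [0, 0, 0],
    [0, 0, 0],
    [0, 0, 0],
    [0, 0, 0],
    [0, 0, 0],
    [0, 0, 0],
    [0, 0, 0],
  ],
)

```text
clock: 12.25
tcp_pos: [0.4522, -0.1339, 0.1094]
orientation: [-0.684, -3.063, 0.001]
contact_force: [-0.1, 0.3, -2.5]
grip_width: 0.0477
```

Call:
carry_out(
  offset=[
    [0, 0, 0.006],
    [0, 0, 0.012],
    [0, 0, 0.016],
    [0, 0, 0.016],
  ],
  turn=[
    [0, 0, 0],
    [0, 0, 0],
    [0, 0, 0],
    [0, 0, 0],
  ],
)

```text
clock: 12.65
tcp_pos: [0.4526, -0.133, 0.102]
orientation: [-0.682, -3.065, -0.001]
contact_force: [-0.7, 0.0, -2.5]
grip_width: 0.0477
```

Call:
carry_out(
  offset=[
    [0, 0, 0.003],
    [0, 0, 0.003],
    [0, 0, 0.003],
  ],
  turn=[
    [0, 0, 0],
    [0, 0, 0],
    [0, 0, 0],
  ],
)

```text
clock: 12.95
tcp_pos: [0.4532, -0.1332, 0.1008]
orientation: [-0.683, -3.066, -0.001]
contact_force: [1.2, -0.6, 0.3]
grip_width: 0.0477
```

Contact force is around zero, so the scanner is on the rails. Releasing slowly.

Call:
carry_out(
  offset=[
    [0, 0, 0],
    [0, 0, 0],
    [0, 0, 0],
    [0, 0, 0],
    [0, 0, 0],
    [0, 0, 0],
  ],
  turn=[
    [0, 0, 0],
    [0, 0, 0],
    [0, 0, 0],
    [0, 0, 0],
    [0, 0, 0],
    [0, 0, 0],
  ],
  hand=0,
)

```text
clock: 13.55
tcp_pos: [0.4524, -0.1331, 0.1004]
orientation: [-0.683, -3.065, -0.001]
contact_force: [-0.2, 0.9, 1.2]
grip_width: 0.0853
```

Call:
carry_out(
  offset=[
    [0, 0, -0.05],
    [0, 0, -0.12],
    [0, 0, -0.22],
    [0, 0, -0.32],
    [0, 0, -0.42],
    [0, 0, -0.52],
    [0, 0, -0.56],
    [0, 0, -0.56],
  ],
  turn=[
    [0, 0, 0],
    [0, 0, 0],
    [0, 0, 0],
    [0, 0, 0],
    [0, 0, 0],
    [0, 0, 0],
    [0, 0, 0],
    [0, 0, 0],
  ],
)

```text
clock: 14.35
tcp_pos: [0.4547, -0.1329, 0.3831]
orientation: [0.678, 3.064, 0.01]
contact_force: [0.0, 0.5, 0.2]
grip_width: 0.0854
```

```bash
sed -i 's/"fit2/"fit3/; s/min(v-20,314),55,70/min(v,314),40,70/' d.py; sed -i 's/^save(np.hstack(\[a,b\]).*$/save(np.hstack([a,b]),"fit3.png")/' d.py; python3 d.py; python3 - <<'E'
from h import *
o=r.get_obs();print(o["tcp_pos"],o["clock"],o["joints"])
# dial views, rectified about the console plane guess: raw crops
f=imaging.grab_frame("wrist"); 
for c in ["wrist","scene","side"]:
    f=imaging.grab_frame(c)
    for q in ["dial_grip","machine"]:
        for d in look_for(q,c)[:2]: print(c,q,round(d["score"],2),towld(f,d["xyz"]).round(4))
E
```

```text
wrist 6.064625714798141 2828
scene 4.6266077661278455 419
side 5.595921365569568 675
1 [ 0.4524 -0.1329 -0.4542] -26.0213565335181 -1.6199007034301758 [0.93 0.64 0.74]
-1 [ 0.4509 -0.132  -0.4518] -25.884466781931483 -1.4940896034240723 [0.89 0.59 0.61]
[ 0.45234568 -0.13360902  0.37986663] 14.8 [-1.1393313  -0.10466968  1.25266701  1.88358782  0.10462478  1.29516039
  1.21411166]
wrist dial_grip 0.7 [ 0.3833 -0.1024  0.0107]
wrist dial_grip 0.56 [0.5494 0.2437 0.1068]
wrist machine 0.85 [0.518  0.246  0.0794]
scene dial_grip 0.57 [0.5592 0.2564 0.1091]
scene machine 0.65 [0.5913 0.4622 0.1248]
scene machine 0.53 [0.5615 0.2555 0.1062]
side dial_grip 0.46 [0.5496 0.2402 0.1014]
side machine 0.61 [0.5286 0.34   0.1096]
```

View pics/fit3.png

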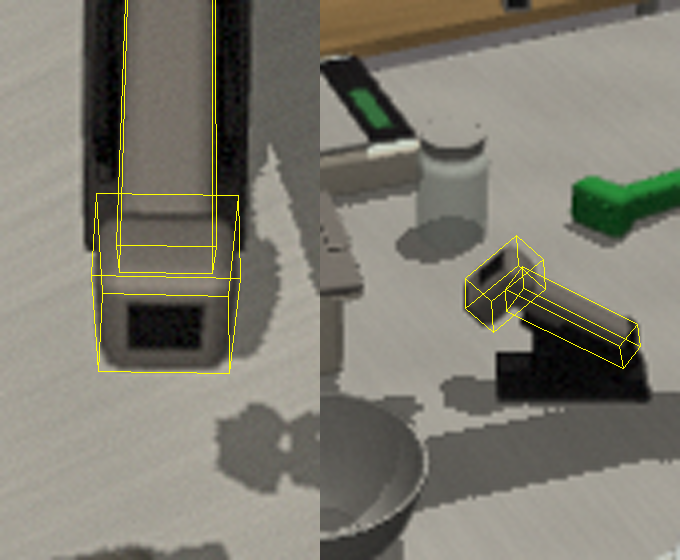

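The scanner is back in its cradle, with the same fit as before (0.4524,-0.1329, -26°). Next comes the mixer yaw, from the console edges in the saved wrist view: front edge (597,188)-(657,365), rear edge (718,140)-(762,325).

```bash
python3 - <<'E'
from h import *
d=np.load("w.npz"); W={k:d[k] for k in d.files}; W["fy"]=W["fx"]
k=.64
for n,p,q,z in (("front",(597,188),(657,365),.055),("rear",(718,140),(762,325),.11)):
    A=onz(W,p[0]*k,p[1]*k,z,True);B=onz(W,q[0]*k,q[1]*k,z,True); print(n,A.round(3),B.round(3),np.linalg.norm(A-B),np.degrees(np.arctan2(*(B-A)[1::-1])))
A=onz(W,683*k,268*k,.1,True);print("dial",A)
E
```

```text
front [0.451 0.194 0.055] [0.685 0.218 0.055] 0.2355697434636089 5.814977196850005
rear [0.435 0.322 0.11 ] [0.663 0.348 0.11 ] 0.2288873292389695 6.5744707469696255
dial [0.55188016 0.24984754 0.1       ]
```

```bash
cat > m.py <<'E'
from h import *
D=np.array([.5515,.245,.107]); myaw=np.radians(96.2); front=-np.array([np.cos(myaw),np.sin(myaw),0])
zd=front*np.sin(np.radians(20))+np.array([0,0,np.cos(np.radians(20))])
def toolR(baz):  # bar azimuth (deg), tool x along it
    b=np.radians(baz); x=np.array([np.cos(b),np.sin(b),0]); x[2]=-(x@zd)/zd[2]; x/=np.linalg.norm(x); z=-zd
    return np.array([x,np.cross(z,x),z]).T
E
python3 -c "
from m import *
print(zd); go(D+.15*zd,toolR(142))"
```

```text
[ 0.03693796 -0.34001966  0.93969262]
offset [0.0886, 0.6811, 0.2653] turn [-0.1823, 0.1447, 0.1688] rows 7.4
```

Call:
carry_out(
  offset=[
    [0.089, 0.681, 0.2],
    [0.089, 0.681, 0.2],
    [0.089, 0.681, 0.2],
    [0.089, 0.681, 0.265],
    [0.089, 0.681, 0.265],
    [0.089, 0.681, 0.265],
    [0.089, 0.681, 0.265],
    [0.089, 0.681, 0.265],
  ],
  turn=[
    [-0.182, 0.145, 0.169],
    [-0.182, 0.145, 0.169],
    [-0.182, 0.145, 0.169],
    [-0.182, 0.145, 0.169],
    [-0.182, 0.145, 0.169],
    [-0.182, 0.145, 0.169],
    [-0.182, 0.145, 0.169],
    [-0.182, 0.145, 0.169],
  ],
)

```text
clock: 16.1
tcp_pos: [0.5572, 0.1963, 0.2468]
orientation: [-1.003, -2.775, -0.466]
contact_force: [1.3, 0.7, 0.2]
grip_width: 0.0853
```

Call:
carry_out(
  offset=[
    [0, 0, 0],
    [0, 0, 0],
    [0, 0, 0],
  ],
  turn=[
    [0, 0, 0],
    [0, 0, 0],
    [0, 0, 0],
  ],
)

```text
clock: 16.4
tcp_pos: [0.557, 0.1927, 0.2484]
orientation: [-1.007, -2.775, -0.467]
contact_force: [-0.1, -0.3, 0.1]
grip_width: 0.0854
```

```bash
cat > n.py <<'E'
from m import *
import sys
o=r.get_obs();print(o["tcp_pos"],o["joints"],o["clock"]); go(D+.15*zd,toolR(142))
# rectified view of the plane through the bar top (0.0135 above D), axes: mixer right / back ; 0.4 mm per px
right=np.cross(-front,[0,0,1]); up=np.cross(zd,right)
N=400; s=np.arange(N)-N/2+.5; gx,gy=np.meshgrid(s*.0003,-s*.0003); T=[]
for c in ["wrist","scene"]:
    f=imaging.grab_frame(c); P=D+zd*.0135+gx.ravel()[:,None]*right+gy.ravel()[:,None]*up
    q=project(f,P,c=="wrist").astype(np.float32).reshape(N,N,2); im=cv2.remap(f["pixels"],q[...,0],q[...,1],cv2.INTER_CUBIC)
    cv2.circle(im,(N//2,N//2),2,(255,0,0),-1); T.append(im)
    for d in look_for("dial_grip",c)[:2]: print(c,d["score"],towld(f,d["xyz"]).round(4))
print("right",right,"az",np.degrees(np.arctan2(right[1],right[0])))
save(np.hstack(T),sys.argv[1])
E
python3 n.py dial1.png
```

```text
[0.55702381 0.19270689 0.24840295] [-1.0201203   0.51603874  1.05229035  1.86301817 -0.86306401  1.20763928
  1.26021592] 16.4
offset [0.0013, 0.0017, 0.0017] turn [-0.0002, 0.0006, -0.0011] rows 0.0
wrist 0.7 [0.5564 0.2487 0.1029]
scene 0.6 [0.5607 0.2544 0.1079]
scene 0.26 [ 0.429  -0.0926  0.0074]
right [ 0.99415096  0.10799936 -0.        ] az 6.2000000000000055
```

View pics/dial1.png

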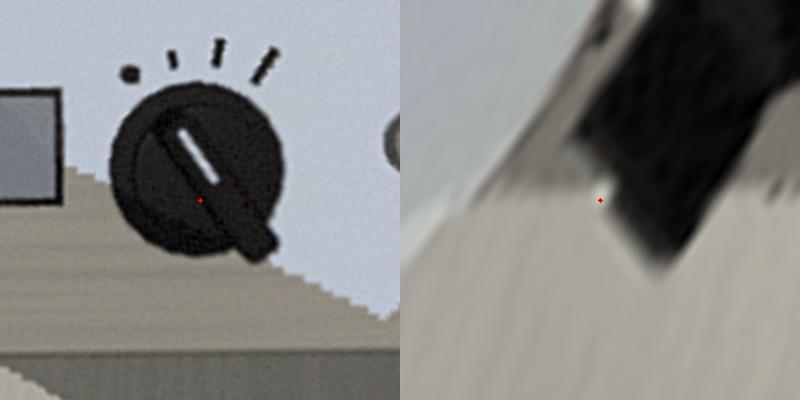

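The rectified wrist tile (0.3 mm/px) shows the dial: bar ends at (163,118) and (262,250), so 49.5 mm long (50 given). Its centre is at (213,184), about 4 mm right and 5 mm up of my guess, and its angle is about -55°. The pointer aims at the off dot (130,74), and the third click mark is at (265,65). I'll correct the pose and go down onto the bar.

```bash
cat >> m.py <<'E'
right=np.cross(-front,[0,0,1]); up=np.cross(zd,right)
D2=D+.0039*right+.0048*up
def toolB(a):
    a=np.radians(a);x=np.cos(a)*right+np.sin(a)*up; return np.array([x,np.cross(-zd,x),-zd]).T
E
python3 -c "
from m import *
print(D2); go(D2+.007*zd,toolB(125)); go(D2+.06*zd,toolB(125))"
```

```text
[0.55489006 0.24990534 0.1086417 ]
offset [0.0027, 0.0131, 0.2884] turn [0.0008, 0.0002, 0.1036] rows 2.9
offset [0.0026, 0.0132, 0.1824] turn [0.0008, 0.0002, 0.1036] rows 1.8
```

Call:
carry_out(
  offset=[
    [0.003, 0.013, 0.08],
    [0.003, 0.013, 0.16],
    [0.003, 0.013, 0.21],
    [0.003, 0.013, 0.25],
    [0.003, 0.013, 0.27],
    [0.003, 0.013, 0.288],
    [0.003, 0.013, 0.288],
    [0.003, 0.013, 0.288],
  ],
  turn=[
    [0, 0, 0.1],
    [0, 0, 0.104],
    [0, 0, 0.104],
    [0, 0, 0.104],
    [0, 0, 0.104],
    [0, 0, 0.104],
    [0, 0, 0.104],
    [0, 0, 0.104],
  ],
)

```text
clock: 17.4
tcp_pos: [0.5551, 0.2481, 0.1155]
orientation: [-1.21, -2.67, -0.446]
contact_force: [0.3, 0.2, -0.0]
grip_width: 0.0856
```

```bash
python3 -c "
from m import *
o=r.get_obs();print(o['tcp_pos'],o['contact_force'],o['moment'],o['joints'],o['clock']);go(D2+.007*zd,toolB(125))"
```

```text
[0.55510827 0.24814965 0.11547713] [ 0.25322665  0.18901556 -0.00991653] [-0.37085317 -0.06919079  0.01094727] [-0.99512957  0.70775633  0.91133726  1.9402861  -1.10793489  1.04601628
  1.24649768] 17.4
offset [-0.0011, -0.0008, 0.0001] turn [0.0005, 0.0003, 0.0005] rows 0.0
```

No contact yet. Closing on the bar.

Call:
carry_out(
  offset=[
    [0, 0, 0],
    [0, 0, 0],
    [0, 0, 0],
    [0, 0, 0],
    [0, 0, 0],
    [0, 0, 0],
    [0, 0, 0],
    [0, 0, 0],
  ],
  turn=[
    [0, 0, 0],
    [0, 0, 0],
    [0, 0, 0],
    [0, 0, 0],
    [0, 0, 0],
    [0, 0, 0],
    [0, 0, 0],
    [0, 0, 0],
  ],
  hand=1,
  force=40,
)

```text
clock: 18.2
tcp_pos: [0.5553, 0.2491, 0.1151]
orientation: [-1.209, -2.671, -0.447]
contact_force: [3.1, 1.9, 2.8]
grip_width: 0.0111
```

Call:
carry_out(
  offset=[
    [0, 0, 0],
    [0, 0, 0],
    [0, 0, 0],
    [0, 0, 0],
  ],
  turn=[
    [0, 0, 0],
    [0, 0, 0],
    [0, 0, 0],
    [0, 0, 0],
  ],
)

```text
clock: 18.6
tcp_pos: [0.5552, 0.2491, 0.1151]
orientation: [-1.209, -2.67, -0.447]
contact_force: [3.2, 3.1, 3.5]
grip_width: 0.011
```

```bash
cat > q.py <<'E'
from m import *
o=r.get_obs();R=Ro.from_rotvec(o['orientation']).as_matrix();x=R[:,0]
print(np.round(o['tcp_pos'],4),"F tool",(R.T@o['contact_force']).round(1),"M tool",(R.T@o['moment']).round(2),np.round(o['joints'],2),o['clock'],o["grip_width"])
print("tool angle",np.degrees(np.arctan2(x@up,x@right)),"pos rel D2 right/up/z",np.round(1e3*np.array([(o['tcp_pos']-D2)@k for k in(right,up,zd)]),1))
E
python3 q.py
```

```text
[0.5552 0.2491 0.1151] F tool [ 1.   5.  -2.3] M tool [-0.92 -0.16 -0.02] [-1.    0.71  0.91  1.94 -1.11  1.05  1.25] 18.6 0.011026813560653307
tool angle 125.08880153301857 pos rel D2 right/up/z [0.2 1.4 6.4]
```

Call:
carry_out(
  offset=[
    [0, 0.001, 0],
    [0, 0.002, 0],
    [0, 0.002, 0],
    [0, 0.002, 0],
    [0, 0.002, 0],
    [0, 0.002, 0],
  ],
  turn=[
    [0, 0, 0.07],
    [0, 0, 0.14],
    [0, 0, 0.21],
    [0, 0, 0.27],
    [0, 0, 0.27],
    [0, 0, 0.27],
  ],
  force=60,
)

```text
clock: 19.2
tcp_pos: [0.5568, 0.25, 0.1155]
orientation: [-1.694, -2.335, -0.38]
contact_force: [6.6, 3.7, 2.0]
grip_width: 0.0108
```

```bash
python3 q.py
```

```text
[0.5568 0.25   0.1155] F tool [ 2.   7.5 -0.9] M tool [-1.42  0.11 -0.15] [-1.03  0.75  0.98  1.94 -1.15  1.09  0.87] 19.2 0.010783242425588301
tool angle 101.92402879986376 pos rel D2 right/up/z [1.9 2.2 6.4]
```

Call:
carry_out(
  offset=[
    [0, 0.002, 0],
    [0.001, 0.003, 0],
    [0.001, 0.003, 0],
    [0.001, 0.003, 0],
    [0.001, 0.003, 0],
    [0.001, 0.003, 0],
  ],
  turn=[
    [0, 0, 0.07],
    [0, 0, 0.14],
    [0, 0, 0.21],
    [0, 0, 0.27],
    [0, 0, 0.27],
    [0, 0, 0.27],
  ],
)

```text
clock: 19.8
tcp_pos: [0.5587, 0.2503, 0.1155]
orientation: [-2.102, -1.922, -0.3]
contact_force: [10.1, 3.1, -1.0]
grip_width: 0.0105
```

```bash
python3 q.py
```

```text
[0.5587 0.2503 0.1155] F tool [3.5 9.9 1.7] M tool [-1.83  0.36 -0.22] [-1.06  0.79  1.04  1.94 -1.2   1.14  0.49] 19.8 0.010549516295436807
tool angle 78.704005577319 pos rel D2 right/up/z [3.8 2.4 6.5]
```

Call:
carry_out(
  offset=[
    [0, 0.003, 0],
    [0.002, 0.004, 0],
    [0.002, 0.004, 0],
    [0.002, 0.004, 0],
    [0.002, 0.004, 0],
    [0.002, 0.004, 0],
  ],
  turn=[
    [0, 0, 0.07],
    [0, 0, 0.14],
    [0, 0, 0.21],
    [0, 0, 0.28],
    [0, 0, 0.28],
    [0, 0, 0.28],
  ],
)

```text
clock: 20.4
tcp_pos: [0.5606, 0.2498, 0.1153]
orientation: [-2.433, -1.426, -0.207]
contact_force: [9.1, 0.2, -3.2]
grip_width: 0.0106
```

```bash
python3 q.py; python3 - <<'E'
from m import *
ts=[]
N=400;s=np.arange(N)-N/2+.5;gx,gy=np.meshgrid(s*.0003,-s*.0003);Dn=D+.006*right+.005*up
f=imaging.grab_frame("wrist");P=Dn+gx.ravel()[:,None]*right+gy.ravel()[:,None]*up
q=project(f,P,True).astype(np.float32).reshape(N,N,2);ts.append(cv2.remap(f["pixels"],q[...,0],q[...,1],cv2.INTER_CUBIC))
f=imaging.grab_frame("side");u,v=project(f,[Dn],False)[0].astype(int);ts.append(cv2.resize(f["pixels"][v-30:v+30,u-30:u+30],(400,400),interpolation=cv2.INTER_CUBIC))
save(np.hstack(ts),"dial2.png")
E
```

```text
[0.5606 0.2498 0.1153] F tool [3.8 8.5 2.8] M tool [-1.81  0.57 -0.23] [-1.09  0.84  1.1   1.93 -1.23  1.19  0.1 ] 20.4 0.010633841783545485
tool angle 54.57626214291619 pos rel D2 right/up/z [5.7 1.6 6.5]
```

View pics/dial2.png

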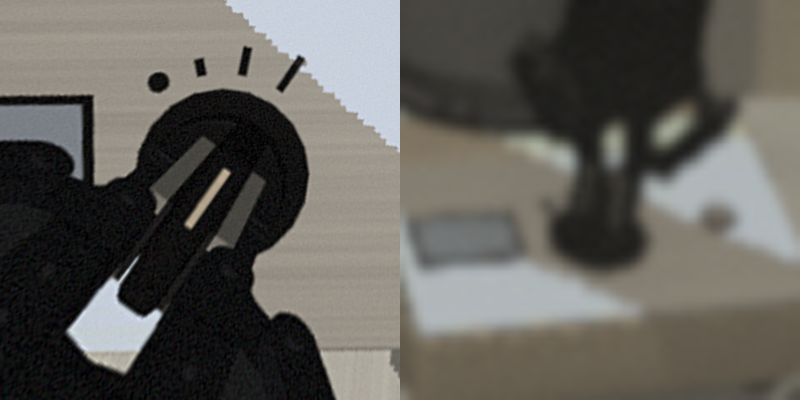

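The view shows the bar along (187,228)-(228,170), which is 54.7° against a tool angle of 54.6°. It points at the third mark (291,73), whose bearing is about 56°, so the dial has turned about 1.22 rad. I'll hold briefly and check it is steady and that nothing else has moved.

Call:
carry_out(
  offset=[
    [0, 0.002, 0],
    [0, 0.002, 0],
    [0, 0.002, 0],
    [0, 0.002, 0],
    [0, 0.002, 0],
  ],
  turn=[
    [0, 0, 0.004],
    [0, 0, 0.004],
    [0, 0, 0.004],
    [0, 0, 0.004],
    [0, 0, 0.004],
  ],
)

```text
clock: 21.0
tcp_pos: [0.5607, 0.2498, 0.1153]
orientation: [-2.435, -1.418, -0.204]
contact_force: [6.0, 0.6, 0.4]
grip_width: 0.0107
```

```bash
python3 q.py; python3 - <<'E'
from h import *
for cam in ["scene","side"]:
    f=imaging.grab_frame(cam)
    for q in ["scanner","cradle","label","bowl","jar","scale"]:
        for d in look_for(q,cam)[:4]: print(cam,q,round(d["score"],2),towld(f,d["xyz"]).round(3))
E
```

```text
[0.5607 0.2498 0.1153] F tool [ 3.6  4.9 -0.3] M tool [-1.15  0.51 -0.25] [-1.09  0.84  1.1   1.93 -1.23  1.2   0.09] 21.0 0.010745248144190166
tool angle 54.24803171196107 pos rel D2 right/up/z [5.8 1.6 6.5]
scene scanner 0.78 [0.338 0.066 0.035]
scene scanner 0.62 [ 0.163 -0.318  0.029]
scene scanner 0.61 [ 0.469 -0.117  0.104]
scene cradle 0.71 [ 0.445 -0.118  0.007]
scene label 0.87 [ 0.638 -0.226  0.11 ]
scene bowl 0.58 [ 0.679 -0.038  0.051]
scene jar 0.94 [ 0.397 -0.353  0.067]
scene scale 0.7 [ 0.476 -0.55   0.064]
scene scale 0.31 [0.565 0.262 0.102]
side scanner 0.87 [0.337 0.088 0.036]
side scanner 0.72 [ 0.427 -0.136  0.094]
side scanner 0.71 [ 0.391 -0.131  0.023]
side scanner 0.69 [ 0.196 -0.338  0.032]
side cradle 0.83 [ 0.391 -0.128  0.024]
side cradle 0.54 [0.691 0.036 0.057]
side label 0.69 [ 0.621 -0.334  0.106]
side bowl 0.56 [0.689 0.035 0.06 ]
side jar 0.94 [ 0.38  -0.403  0.077]
side scale 0.77 [ 0.462 -0.606  0.063]
```

```bash
python3 -c "
from bench import r
print(r.hand_in())"
```

```text
the job is handed in; nothing more can be done
None
```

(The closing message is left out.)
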